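# Fetch the round drip carrier from its deep well

## Robot

A 7-joint arm with a two-finger parallel gripper is mounted at the origin on the work surface. World frame = base frame: x ahead of the robot, y to its left, z up, the work surface at z = 0. Lengths are in m, angles in rad, forces in N, time in s.
With the tool pointing down it reaches from about 0.4 to 0.85 m from the base axis. Payload 10.4 kg.
Tool frame: the origin (TCP) lies on the centre line of the jaws, within the pads' length; the fingertips stand 8 mm ahead of it and the grasp point (between the pads) lies 11 mm behind it (r.finger_overhang is the distance from the TCP to the fingertips, in m); z points along the fingers, y is the line along which they close (so a half turn about z gives the same grasp; the last joint's range is limited). The gripper opens to 87 mm and grips with 3 to 60 N. Pads are 19 mm wide; open, the fingers measure 117 mm over their backs; the gripper's body (75 mm by 190 mm) begins 51 mm behind the grasp point.
Start: joints at [1.117, 0.332, -0.065, 1.46, 0.022, 1.35, -0.088], TCP at [0.261, -0.568, 0.231] pointing down, gripper open.
Joint ranges: [-2.6, 2.6], [-0.5, 2.12], [-1.47, 1.34], [0.16, 2.42], [-1.27, 4.41], [0.06, 2.06], [-2.6, 2.6]. Speed limits (rad/s): [2.22, 2.22, 2.79, 2.79, 3.14, 3.14, 3.14].

## Interface

Orientations are given as a unit quaternion [x, y, z, w].
In Python, from bench import r, vision gives the robot as it stands.
- The arm moves only by the tool drive_tool, never from a script. Its argument "series" is a list of rows, each a list of 2 entries, a list of its own where there are three numbers: the shift along the world's x, y, z in cm, then the turn about the world's z in degrees. A call has exactly 10 rows; each row shifts and turns the commanded pose from where the row before left it; what a row does not reach is not made up. A row lasts 1/8 s, in which the tool goes at most 62.5 mm and 10.7 degrees, less where a joint would pass 70% of its speed; a pose out of reach is approached as far as the arm can. A call with a gripper value outside its range is refused whole. "hand" is the closure, from 0 (fully open) to 1 (shut), set as the call begins (left out, the last holds). The fingers move at their own pace and stop on an object; "newtons" is the grip in N (left out, the last holds). Time passes only in rows, so rows that do not move let the fingers close, or fill a call up. It gives the time, the measured TCP pose, the force, the opening and the grip force at its end, in the units of the state.
- r.read_state(): the state, without advancing time (a new reading comes with each control period).
- vision.camera(name): name is "side" or "top"; returns a dict with "color" (420x560x3 uint8, red, green, blue), "intrinsics" (3x3 intrinsics, pixels), "k1" (the pictures are not rectified: a ray, as slopes to the right and down, at radius r is drawn at 1 + k1 r^2 times it, then the intrinsics apply), "R" (3x3) and "t" (3): a world point X has camera coordinates R X + t. Camera axes: x right, y down, z forward; pixel columns grow to the right and rows downward; lengths in m; the calibration is good to about 2 mm. A picture is of the moment at which its call begins. There is no depth.
- r.close_job(): hands the job in; it is judged then, once.
The state is a dict: "time": time; "joint_positions": joint angles; "joint_vel": joint speeds; "joint_torque": joint torques, N m; "ee_pos": TCP position; "eef_rot": TCP orientation; "ft_force": force on the tool from outside, world axes, zero at the start; "torque": the same for the moment, N m; "width": finger opening in m; "grip_force": force on a finger pad.
Only numpy, scipy, OpenCV 4.12 (cv2) and the standard library are available. Lean on these libraries where they do the work, as an engineer would, in place of code of your own. Each camera call takes 0.05 s, during which the arm holds its last target. There are 200 camera calls.

## Task

Take the hook rod by its grip and use it to fetch the round carrier of wheels that hangs deep in one of the two drip wells: hook it by its handle, lift it out and lower it gently onto the plywood board so that it stands upright and wholly on the board. Then hang the hook rod back upright in its stand. Do not touch the carrier with the gripper.

Things in the scene. Friction and masses are not known exactly. Their poses are not given: they have to be found in the camera images.
- rod: Hook rod, 0.22 kg; mm. Origin: underside centre of its guard, a disc 84 across, 6 thick; a nose on it, out to x 56, shows +x, the way the hook points. Above: grip 24 x 24 (along x, y), z 6 to 62. Below: 6 mm wire, on axis to z -30, then to x -14 at z -45, down to z -100, level there from x -14 to +14 (centre line), tip at x +14 turned up to z -85: opening 22, centred; lowest z -103.
- stand: Fixed square aluminium tube, open on top, 74 x 74 mm outside, 66 x 66 mm inside, 115 mm tall. Origin: centre of its underside, on the work surface; z up. The rod's hook hangs inside and its guard rests flat on the rim, so the rod's origin is then 115 mm above this one; the rod fits turned any way about the vertical.
- round_carrier: Round drum 66 across, 23 tall, about 0.25 kg (in the other well: a square one); mm. Origin: underside centre. Rigid 5 mm wire handle in plane x=0: posts y +-30 to z 47, gable to y 0, its underside z 67; free below. Bar ends at y +-44 rest on brackets. Its fixed well: same centre (3 mm) and yaw (2 deg), inside 116 (x) by 100 (y), wall and trim 7, rim 127 above this origin, wells alike.
- board: Fixed plywood work board lying on the work surface, 200 mm (x) by 180 mm (y), 20 mm thick. Origin: centre of its underside, on the work surface; z up, its top is 20 mm above the origin.

How it is judged:
By the outcome, as a careful person would: the job done as asked, in the order asked, and still so for the second after the job is handed in, with the robot touching nothing.
It also fails if it takes over 62 s, if anything falls off the work surface, if the arm or the gripper's body presses on something with over 40 N, if the wrist force passes 120 N, or if a joint passes its speed limit or range.

## Working session

There is one attempt and no reset: what is moved stays moved. The work goes in short steps, Python scripts to look and compute and a tool call to move; the robot and the scene stay as the last step left them, time stands still between calls to the robot, and variables do not carry over. Pictures are saved under pics/ and viewed, at most 10 in all, crops included, and the job is handed in when it is done.

Besides the shell and the picture viewer there is one more tool, called after "Call:" as name(argument=value, ...), one argument or row to a line, values as JSON. drive_tool: Moves the arm, as the interface text tells. Its arguments: {"type":"object","properties":{"series":{"type":"array"},"hand":{"type":"number"},"newtons":{"type":"number"}},"required":["series"]}

```bash
mkdir -p pics && python3 - <<'E'
from bench import r, vision
import cv2, numpy as np, pickle
for n in ("top","side"):
    c=vision.camera(n); pickle.dump(c,open(f"pics/{n}0.pkl","wb"))
    cv2.imwrite(f"pics/{n}0.png",cv2.resize(c["color"][:,:,::-1],(800,600),interpolation=cv2.INTER_CUBIC))
    print(n,c["intrinsics"],c["k1"],c["R"],c["t"],-np.array(c["R"]).T@c["t"])
s=r.read_state(); print(s["ee_pos"],s["eef_rot"],s["time"],r.finger_overhang)
E
```

```text
top [[465.78370747   0.         275.0540488 ]
 [  0.         465.78370747 210.75487104]
 [  0.           0.           1.        ]] -0.043424266823929844 [[-0.01380067 -0.99989027  0.00538386]
 [-0.99673012  0.01332793 -0.07969592]
 [ 0.07961542 -0.00646611 -0.99680468]] [0.02305498 0.53567604 1.11890395] [0.44516062 0.02314796 1.15789577]
side [[499.52453332   0.         276.07543521]
 [  0.         499.52453332 202.9109028 ]
 [  0.           0.           1.        ]] -0.011450478524145477 [[-0.9964127  -0.08232989 -0.01958384]
 [-0.03265062  0.58749475 -0.80856902]
 [ 0.0780748  -0.80502901 -0.58807535]] [0.51952604 0.08313778 1.30897817] [0.41817863 1.04769491 0.84717474]
[ 0.26085848 -0.56757561  0.22984223] [ 9.76888142e-01  2.13750191e-01 -1.74128429e-04 -6.19477714e-04] 0.1 0.008
```

View pics/top0.png

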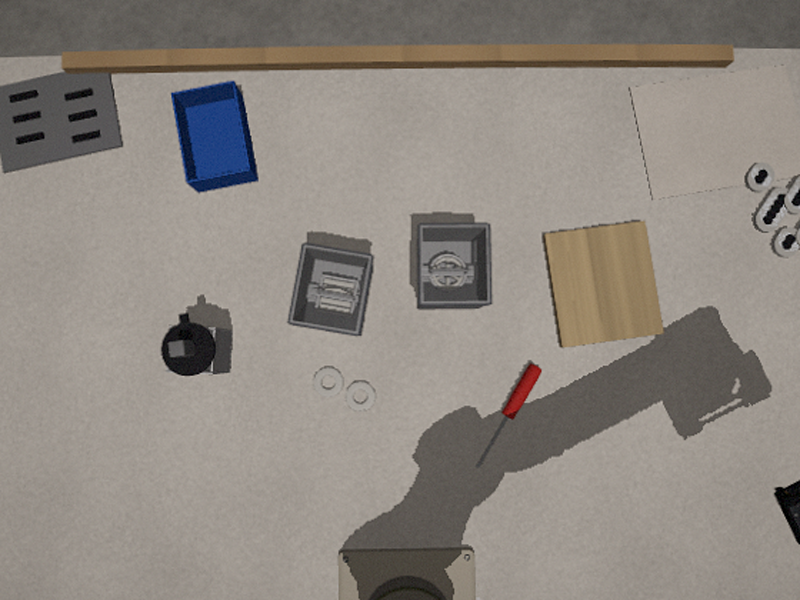

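View pics/side0.png

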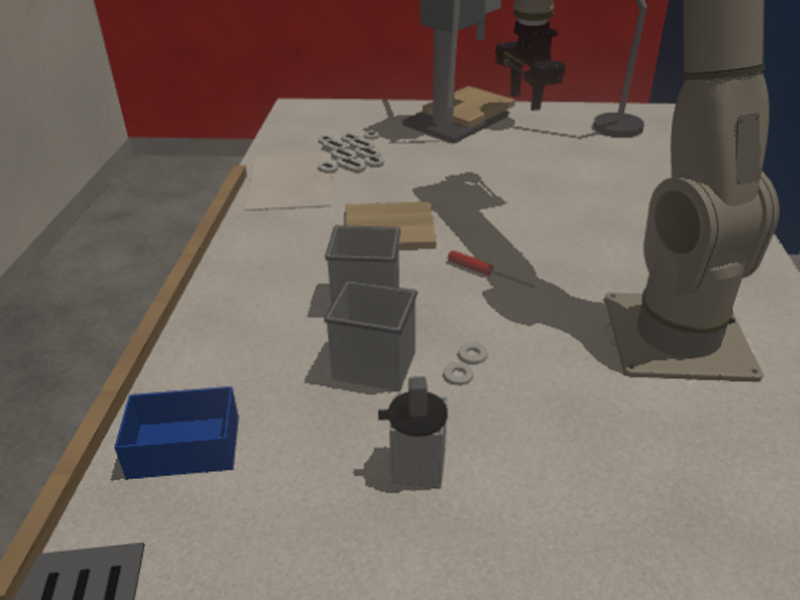

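The top view shows the rod in its stand near (188,347), the square carrier's well at (332,289), the round one's well at (453,265) and the board at (603,284), all on the 800-px picture. I'll enlarge each next.

```bash
python3 - <<'E'
import cv2,pickle,numpy as np
t=pickle.load(open("pics/top0.pkl","rb"))["color"][:,:,::-1]
s=pickle.load(open("pics/side0.pkl","rb"))["color"][:,:,::-1]
cr=lambda im,x,y,w,h,f:cv2.resize(im[y:y+h,x:x+w],(w*f,h*f),interpolation=cv2.INTER_CUBIC)
# left: wells region from top (x0=280,y0=140,66x85,f6) ; right rod (x0=105,y0=200,65x70)
a=cr(t,282,142,66,80,6); b=cr(t,108,200,66,80,6)
cv2.imwrite("pics/c1.png",np.hstack([a,b]))
a=cr(s,222,150,78,120,5); b=cr(s,256,255,78,120,5)
cv2.imwrite("pics/c2.png",np.hstack([a,b]))
E
```

```text
(no output)
```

View pics/c1.png

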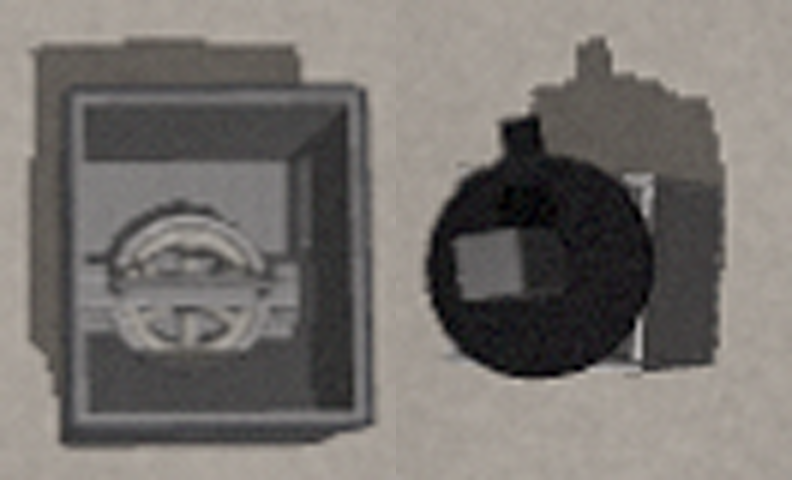

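View pics/c2.png

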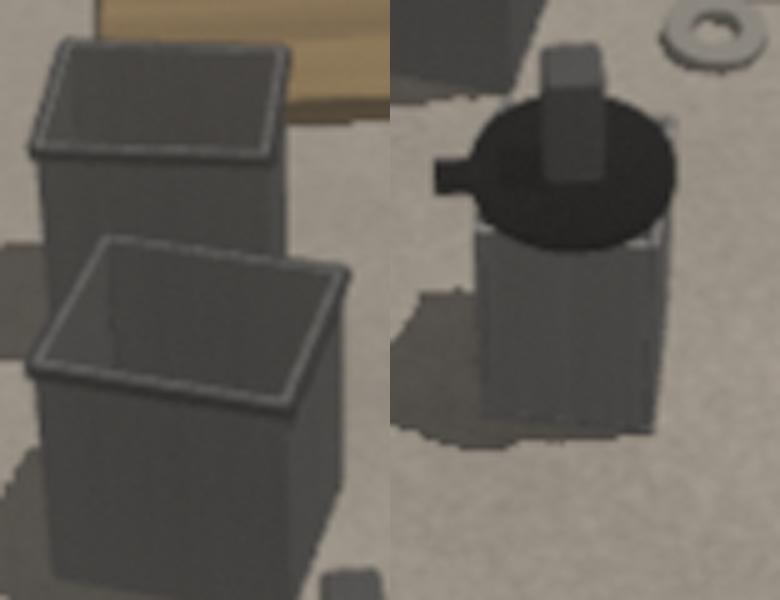

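The enlarged top crop shows the round carrier in the right-hand well with its handle running along image horizontal (world y). The rod's guard is centred near crop (541,267), with the nose up at (521,119). The side crop shows well rim corners at (65,38), (288,45), (275,155) and (30,152), and the guard at (575,172). Now I'll fit poses to these points.

```bash
cat > h.py <<'E'
import numpy as np, pickle, cv2
from scipy.optimize import least_squares
C={n:pickle.load(open(f"pics/{n}0.pkl","rb")) for n in("top","side")}
def proj(c,X):
    K=c["intrinsics"];P=np.atleast_2d(X)@np.array(c["R"]).T+c["t"];s=P[:,:2]/P[:,2:]
    s=s*(1+c["k1"]*(s**2).sum(1,keepdims=True)); return s@K[:2,:2].T+K[:2,2]
def onz(c,px,z):
    f=lambda q:(proj(c,[q[0],q[1],z])[0]-px)
    return least_squares(f,[.5,0]).x
def place(L,x,y,yaw,z):
    c,s=np.cos(yaw),np.sin(yaw);L=np.atleast_2d(L);return np.c_[L[:,0]*c-L[:,1]*s+x,L[:,0]*s+L[:,1]*c+y,L[:,2]+z]
def fit(obs,x0,fixz=None):
    def f(q):
        z=q[3] if fixz is None else fixz
        return np.concatenate([(proj(C[n],place(L,q[0],q[1],q[2],z))-np.array(p)).ravel() for n,L,p in obs])
    s=least_squares(f,x0,loss="soft_l1");return s.x,f(s.x).reshape(-1,2)
E
python3 - <<'E'
from h import *
np.set_printoptions(precision=4,suppress=True)
ct=lambda a:np.array(a,float)/6+[282-.42,142-.42]
cs=lambda a:np.array(a,float)/5+[222-.4,150-.4]
k=[[.065,.057,0],[.065,-.057,0],[-.065,-.057,0],[-.065,.057,0]]
q,e=fit([("top",k,ct([[68,88],[364,86],[372,424],[62,426]])),("side",k,cs([[30,152],[65,38],[288,44],[277,156]]))],[.58,-.07,0,.14])
print("well1",q,np.degrees(q[2]));print(e)
k2=[[.0,0,.003],[.056,0,.003],[0,0,.062]]
ct2=lambda a:(np.array(a,float)-[396,0])/6+[108-.42,200-.42]
cs2=lambda a:(np.array(a,float)-[390,0])/5+[256-.4,255-.4]
q,e=fit([("top",k2,ct2([[541,267],[520,119],[491,266]])),("side",k2,cs2([[575,173],[435,177],[573,66]]))],[.45,.35,0,.115])
print("rod",q,np.degrees(q[2]));print(e)
b=[[.1,.09,.02],[.1,-.09,.02],[-.1,-.09,.02],[-.1,.09,.02]]
p=np.array([[544,233],[645,221],[663,333],[561,347]])*.7
q,e=fit([("top",b,p)],[.58,-.27,0],0);print("board",q,np.degrees(q[2]));print(e)
E
```

```text
well1 [ 0.5838 -0.0787 -0.0058  0.1351] -0.3312580499799525
[[-1.2956 -0.4817]
 [ 0.4839 -0.4509]
 [ 0.3458  1.3772]
 [ 0.355   1.44  ]
 [-0.8202 -0.2833]
 [-0.9556 -0.0137]
 [ 1.0075  0.1231]
 [-0.3948  0.5387]]
rod [0.458  0.3383 0.1323 0.1129] 7.582863488750351
[[-0.128  -0.0574]
 [ 0.3398 -0.1104]
 [-0.1858 -0.1363]
 [-0.097  -0.1543]
 [ 0.0782  0.4436]
 [ 0.2983 -0.2332]]
board [ 0.5624 -0.3489  0.1145] 6.559347682893693
[[-0.0613 -0.143 ]
 [ 0.0083 -0.5835]
 [ 0.1426  0.4875]
 [-0.0828  0.1907]]
```

Call:
drive_tool(
  series=[
    [[2.4,4.6,0],-1.7],
    [[2.4,4.6,0],-1.7],
    [[2.4,4.6,0],-1.7],
    [[2.4,4.6,0],-1.7],
    [[2.4,4.6,0],-1.7],
    [[2.4,4.6,0],-1.7],
    [[2.4,4.6,0],-1.7],
    [[2.4,4.6,0],-1.7],
    [[2.4,4.6,0],-1.7],
    [[2.4,4.6,0],-1.8],
  ],
  hand=0,
  newtons=40,
)

```text
time: 1.35
ee_pos: [0.5014, -0.1064, 0.2304]
eef_rot: [0.998, 0.065, -0.0, 0.0]
ft_force: [0.2, -0.3, -1.3]
width: 0.0868
grip_force: 0.0
```

Call:
drive_tool(
  series=[
    [[-0.4,4.9,0],0],
    [[-0.4,4.9,0],0],
    [[-0.4,4.9,0],0],
    [[-0.4,4.9,0],0],
    [[-0.4,4.9,0],0],
    [[-0.4,4.9,0],0],
    [[-0.4,4.9,0],0],
    [[-0.4,4.9,0],0],
    [[-0.5,4.9,0],0],
    [[0,0,0],0],
  ],
)

```text
time: 2.6
ee_pos: [0.4617, 0.3372, 0.2301]
eef_rot: [0.998, 0.069, -0.001, -0.001]
ft_force: [0.1, -0.5, -0.3]
width: 0.0869
grip_force: 0.0
```

Call:
drive_tool(
  series=[
    [[-0.4,0.1,-0.5],0],
    [[0,0,-1.5],0],
    [[0,0,-1.5],0],
    [[0,0,-1.5],0],
    [[0,0,-1.5],0],
    [[0,0,-1.2],0],
    [[0,0,-0.8],0],
    [[0,0,-0.5],0],
    [[0,0,0],0],
    [[0,0,0],0],
  ],
)

```text
time: 3.85
ee_pos: [0.4602, 0.3343, 0.141]
eef_rot: [0.998, 0.066, 0.0, -0.0]
ft_force: [0.3, 0.5, -0.1]
width: 0.0871
grip_force: 0.0
```

Call:
drive_tool(
  series=[
    [[0,0,0],0],
    [[0,0,0],0],
    [[0,0,0],0],
    [[0,0,0],0],
    [[0,0,0],0],
    [[0,0,0],0],
    [[0,0,0],0],
    [[0,0,0],0],
    [[0,0,0],0],
    [[0,0,0],0],
  ],
  hand=1,
  newtons=40,
)

```text
time: 5.1
ee_pos: [0.46, 0.3342, 0.1406]
eef_rot: [0.998, 0.066, 0.0, -0.0]
ft_force: [0.3, 0.4, -0.4]
width: 0.0239
grip_force: 40.0
```

Call:
drive_tool(
  series=[
    [[0,0,0.5],0],
    [[0,0,1.2],0],
    [[0,0,2.0],0],
    [[0,0,2.2],0],
    [[0,0,2.2],0],
    [[0,0,2.2],0],
    [[0,0,2.2],0],
    [[0,0,2.0],0],
    [[0,0,1.0],0],
    [[0,0,0.5],0],
  ],
)

```text
time: 6.35
ee_pos: [0.46, 0.3342, 0.3014]
eef_rot: [0.998, 0.066, 0.0, -0.0]
ft_force: [0.0, 0.6, -2.9]
width: 0.0236
grip_force: 40.0
```

Call:
drive_tool(
  series=[
    [[0.5,-2.0,0],-0.8],
    [[1.0,-4.3,0],-0.8],
    [[1.1,-5.0,0],-0.8],
    [[1.1,-5.0,0],-0.8],
    [[1.1,-5.0,0],-0.8],
    [[1.1,-5.0,0],-0.8],
    [[1.1,-5.0,0],-0.8],
    [[1.1,-5.0,0],-0.8],
    [[0.9,-3.5,0],-0.8],
    [[0.3,-1.5,0],-0.4],
  ],
)

```text
time: 7.6
ee_pos: [0.5525, -0.0824, 0.2997]
eef_rot: [1.0, -0.002, -0.001, 0.0]
ft_force: [0.1, 0.3, -2.3]
width: 0.0238
grip_force: 40.0
```

```bash
python3 - <<'E'
from bench import r, vision
import cv2, numpy as np, pickle
from h import proj
out=[]
s=r.read_state();print(s["ee_pos"],s["eef_rot"],s["time"])
for n in ("top","side"):
    c=vision.camera(n); pickle.dump(c,open(f"pics/{n}1.pkl","wb"))
    u,v=proj(c,[.575,-.079,.2])[0].astype(int);print(n,u-40,v-60)
    out.append(cv2.resize(c["color"][v-60:v+60,u-40:u+40,::-1],(400,600),interpolation=cv2.INTER_CUBIC))
cv2.imwrite("pics/v1.png",np.hstack(out))
E
```

```text
[ 0.55245069 -0.08242961  0.29967451] [ 9.99996553e-01 -2.49694650e-03 -7.93521254e-04  1.73275239e-04] 7.6
top 280 124
side 216 87
```

View pics/v1.png

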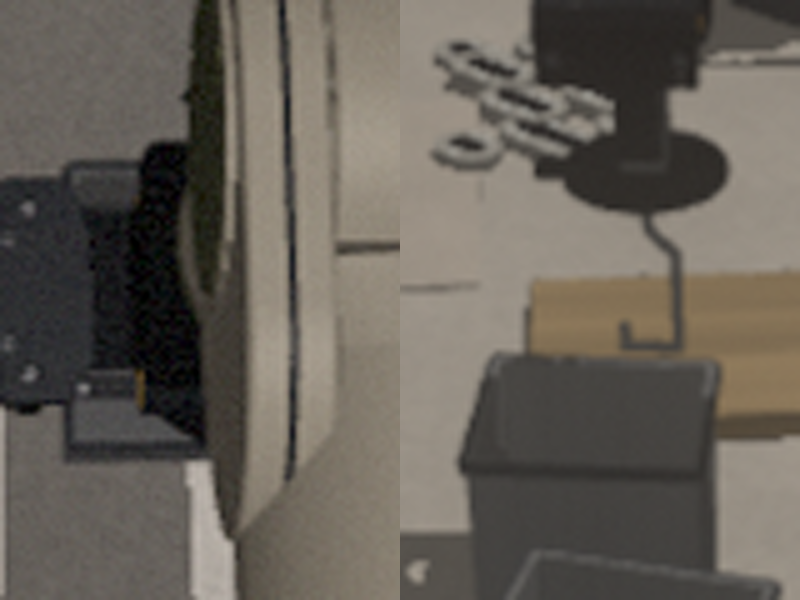

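The side view shows the rod held upright over the well, hook tip pointing left (+x) with its level part at crop (626..680,347); the arm hides the top view. I'll compare the hook with its model and overlay well and carrier models on the first pictures.

```bash
python3 - <<'E'
from h import *
np.set_printoptions(precision=4,suppress=True)
S=C["side"]
# rod check in side view
cs=lambda a:(np.array(a,float)-[400,0])/5+[216-.4,87-.4]
L=[[0,0,.003],[.014,0,-.085],[.014,0,-.1],[-.014,0,-.1],[-.014,0,-.045]]
o=cs([[647,173],[626,322],[626,345],[678,347],[678,253]])
print("rod res",o-proj(S,place(L,.5505,-.0824,0,.2997-.0256)))
# well2 with bottom
k=[[.065,.057,0],[.065,-.057,0],[-.065,-.057,0],[-.065,.057,0]]
ct=lambda a:np.array(a,float)*.7
c2=lambda a:np.array(a,float)/5+[222-.4,150-.4]
q,e=fit([("top",k,ct([[303,243],[374,254],[362,335],[289,324]])),("side",k,c2([[28,370],[110,236],[349,270],[293,410]]))],[.58,.09,-.15,.14])
print("well2",q,np.degrees(q[2]));print(e)
print("bottom", onz(S,c2([54,577]),0), place([[.063,.055,0],[.065,.057,0]],*q[:3],0))
# overlay
W=[.5838,-.0787,-.0058]
def ov(n,x,y,w,h,f,zr,W):
    im=C[n]["color"][y:y+h,x:x+w,::-1];im=cv2.resize(im,(w*f,h*f),interpolation=cv2.INTER_CUBIC)
    def line(L,col,z):
        p=(proj(C[n],place(L,*W,z))-[x,y]+.5)*f; cv2.polylines(im,[np.round(p).astype(int)],False,col,1)
    a=np.linspace(0,2*np.pi,60)
    for hx,hy in((.065,.057),(.058,.05)): line([[hx,hy,0],[hx,-hy,0],[-hx,-hy,0],[-hx,hy,0],[hx,hy,0]],(0,255,255),zr)
    z=zr-.127
    if n=="top":
        line(np.c_[.033*np.cos(a),.033*np.sin(a),0*a+.023],(0,255,0),z)
        line([[0,.03,.023],[0,.03,.047],[0,0,.0695],[0,-.03,.047],[0,-.03,.023]],(0,0,255),z)
    return im
cv2.imwrite("pics/ov.png",np.hstack([ov("top",284,148,64,70,6,.14,W),ov("side",222,150,60,70,6,.14,W)]))
E
```

```text
rod res [[-0.0797  0.752 ]
 [-0.0539  0.2436]
 [-0.2669 -0.1042]
 [-0.4403  0.0275]
 [ 0.0905 -0.2751]]
well2 [ 0.5475  0.1105 -0.1712  0.1302] -9.806405254290896
[[-0.0043 -0.5338]
 [ 0.7609 -0.2827]
 [-0.2079  0.7443]
 [-0.0661  0.3153]
 [-0.7684  0.4845]
 [-2.1487 -0.4592]
 [ 0.9111 -0.3523]
 [ 0.7259  0.6225]]
bottom [0.6169 0.1538] [[0.6189 0.154  0.    ]
 [0.6213 0.1556 0.    ]]
```

View pics/ov.png

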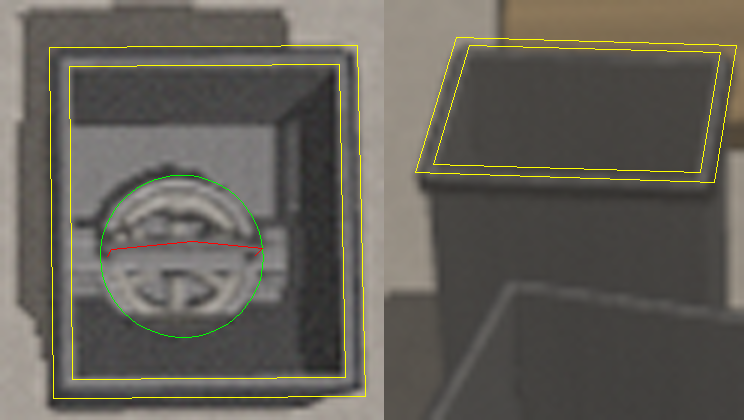

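View enlarged.

Overlaid at a rim height of 0.14, the model sits a little high in the side view, so the rim is nearer 0.132. In the top view the handle posts near (108,250) and (258,250) match the model. One closer look with the corrected height follows.

```bash
python3 - <<'E'
from h import *
np.set_printoptions(precision=4,suppress=True)
v=lambda a:(np.array(a,float)-[400,0])/5+[216-.4,87-.4]
k=[[.065,.057,0],[.065,-.057,0],[-.065,-.057,0],[-.065,.057,0]]
ct=lambda a:np.array(a,float)/6+[284-.42,148-.42]
for fz in (None,.132):
    q,e=fit([("top",k,ct([[53,47],[353,46],[360,392],[49,398]])),("side",k,v([[459,472],[494,352],[720,359],[710,480]]))],[.58,-.07,0,.14][:4 if fz is None else 3],fz)
    print(q,np.degrees(q[2]),np.abs(e).mean(0))
    print(e)
im=C["top"]["color"][168:208,294:334,::-1]
im=np.clip((im.astype(float)-40)*1.6,0,255).astype(np.uint8)
f=10
a=cv2.resize(im,None,fx=f,fy=f,interpolation=cv2.INTER_CUBIC);b=a.copy()
W=q[:3];z=.132-.127
def line(L,col):
    p=(proj(C["top"],place(L,*W,z))-[294,168]+.5)*f; cv2.polylines(b,[np.round(p).astype(int)],False,col,1)
t=np.linspace(0,2*np.pi,60)
line(np.c_[.033*np.cos(t),.033*np.sin(t),0*t+.023],(0,255,0));line(np.c_[.033*np.cos(t),.033*np.sin(t),0*t],(255,255,0))
line([[0,.03,.023],[0,.03,.047],[0,0,.0695],[0,-.03,.047],[0,-.03,.023]],(0,0,255))
cv2.imwrite("pics/z.png",np.hstack([a,b]))
E
```

```text
[ 0.584  -0.0786 -0.0057  0.1334] -0.3254735594644021 [0.5932 0.5228]
[[-0.8677  0.3989]
 [ 0.1616  0.2581]
 [ 0.1925  0.6571]
 [ 0.4537  0.0577]
 [-0.6637 -0.7236]
 [-0.805   0.7242]
 [ 0.5264  0.6618]
 [-1.0746 -0.7008]]
[ 0.5842 -0.079  -0.0058] -0.33095024633287673 [0.6176 0.5235]
[[-0.6964  0.4408]
 [ 0.2611  0.3054]
 [ 0.2856  0.6226]
 [ 0.6203  0.0176]
 [-0.6646 -0.3563]
 [-0.8079  1.0871]
 [ 0.482   1.0288]
 [-1.123  -0.3293]]
```

View pics/z.png

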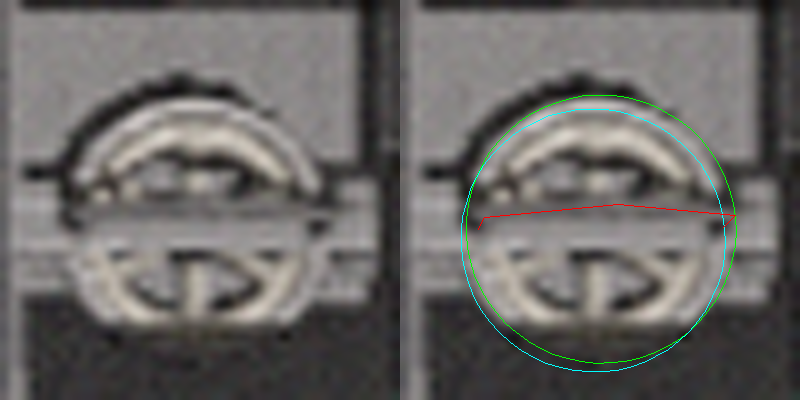

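Call:
drive_tool(
  series=[
    [[0.15,0.15,0],0],
    [[0.15,0.2,-0.8],0],
    [[0,0,-1.5],0],
    [[0,0,-1.5],0],
    [[0,0,-1.5],0],
    [[0,0,-1.5],0],
    [[0,0,-1.2],0],
    [[0,0,-1.0],0],
    [[0,0,-0.5],0],
    [[0,0,0],0],
  ],
)

```text
time: 8.95
ee_pos: [0.556, -0.0754, 0.2055]
eef_rot: [1.0, -0.0, -0.0, 0.0]
ft_force: [0.1, -0.3, -1.8]
width: 0.0235
grip_force: 40.0
```

Call:
drive_tool(
  series=[
    [[0,0,-0.5],0],
    [[0,0,-0.6],0],
    [[0,0,-0.6],0],
    [[0,0,-0.6],0],
    [[0,0,-0.6],0],
    [[0,0,-0.4],0],
    [[0,0,-0.3],0],
    [[0,0,0],0],
    [[0,0,0],0],
    [[0,0,0],0],
  ],
)

```text
time: 10.2
ee_pos: [0.5561, -0.0754, 0.1697]
eef_rot: [1.0, -0.0, 0.0, 0.0]
ft_force: [0.2, 0.2, -1.8]
width: 0.0237
grip_force: 40.0
```

Call:
drive_tool(
  series=[
    [[0,-0.2,0],0],
    [[0,-0.15,0],0],
    [[0.3,0,0],0],
    [[0.4,0,0],0],
    [[0.4,0,0],0],
    [[0.4,0,0],0],
    [[0.4,0,0],0],
    [[0.4,0,0],0],
    [[0.2,0,0],0],
    [[0,0,0],0],
  ],
)

```text
time: 11.45
ee_pos: [0.5811, -0.0789, 0.1695]
eef_rot: [1.0, -0.0, -0.0, 0.0]
ft_force: [-0.6, 0.3, -2.1]
width: 0.0239
grip_force: 40.0
```

Call:
drive_tool(
  series=[
    [[0.3,0,0],0],
    [[0.2,0,0],0],
    [[0,0,0.3],0],
    [[0,0,0.4],0],
    [[0,0,0.4],0],
    [[0,0,0.4],0],
    [[0,0,0.4],0],
    [[0,0,0.4],0],
    [[0,0,0.3],0],
    [[0,0,0],0],
  ],
)

```text
time: 12.7
ee_pos: [0.5861, -0.0789, 0.1958]
eef_rot: [1.0, -0.0, 0.0, 0.0]
ft_force: [0.3, -0.5, -2.8]
width: 0.024
grip_force: 40.0
```

Call:
drive_tool(
  series=[
    [[0,0,0.3],0],
    [[0,0,0.3],0],
    [[0,0,0.3],0],
    [[0,0,0.3],0],
    [[0,0,0.3],0],
    [[0,0,0.3],0],
    [[0,0,0.3],0],
    [[0,0,0.3],0],
    [[0,0,0],0],
    [[0,0,0],0],
  ],
)

```text
time: 13.95
ee_pos: [0.586, -0.0789, 0.2195]
eef_rot: [1.0, -0.0, -0.0, 0.0]
ft_force: [0.1, -0.6, -4.4]
width: 0.0242
grip_force: 40.0
```

Call:
drive_tool(
  series=[
    [[0,0,0.8],0],
    [[0,0,1.4],0],
    [[0,0,1.8],0],
    [[0,0,1.8],0],
    [[0,0,1.8],0],
    [[0,0,1.8],0],
    [[0,0,1.8],0],
    [[0,0,1.6],0],
    [[0,0,1.0],0],
    [[0,0,0.4],0],
  ],
)

```text
time: 15.2
ee_pos: [0.5861, -0.0789, 0.362]
eef_rot: [1.0, -0.0, 0.0, 0.0]
ft_force: [0.2, -0.8, -5.4]
width: 0.0236
grip_force: 40.0
```

```bash
python3 - <<'E'
from bench import r, vision
import cv2, numpy as np, pickle
from h import proj
s=r.read_state();print(s["ee_pos"],s["ft_force"],s["time"])
c=vision.camera("side"); pickle.dump(c,open("pics/side2.pkl","wb"))
u,v=proj(c,[.58,-.079,.22])[0].astype(int);print(u-60,v-60)
cv2.imwrite("pics/v2.png",cv2.resize(c["color"][v-60:v+60,u-60:u+60,::-1],(600,600),interpolation=cv2.INTER_CUBIC))
E
```

```text
[ 0.58614248 -0.0788955   0.36204622] [ 0.19303853 -0.76627138 -5.39191027] 15.2
194 80
```

View pics/v2.png

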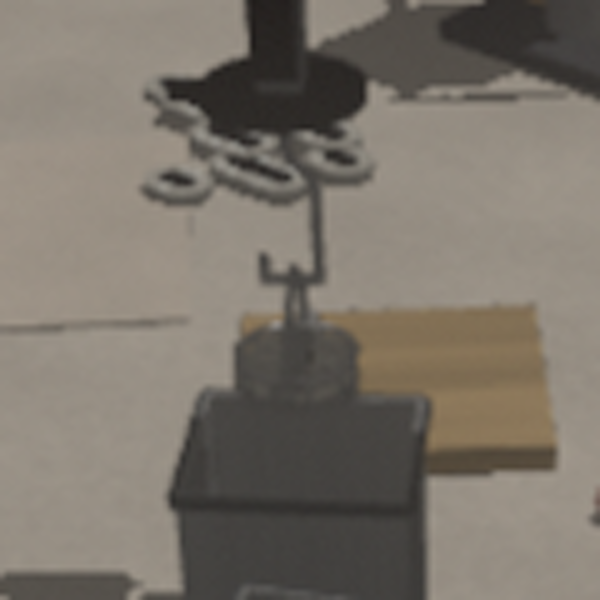

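The picture shows the carrier hanging upright on the hook, drum at (295,360), clear above the well rim. Next it goes to the board.

Call:
drive_tool(
  series=[
    [[-0.1,-0.3,0],0],
    [[-0.1,-0.6,0],0],
    [[-0.1,-0.9,0],0],
    [[-0.1,-1.2,0],0],
    [[-0.1,-1.5,0],0],
    [[-0.1,-1.7,0],0],
    [[-0.1,-1.8,0],0],
    [[-0.1,-1.8,0],0],
    [[-0.1,-1.8,0],0],
    [[-0.1,-1.8,0],0],
  ],
)

```text
time: 16.5
ee_pos: [0.5759, -0.2142, 0.3615]
eef_rot: [1.0, -0.0, -0.0, 0.0]
ft_force: [0.5, -0.5, -4.6]
width: 0.0234
grip_force: 40.0
```

Call:
drive_tool(
  series=[
    [[-0.1,-1.8,0],0],
    [[-0.1,-1.8,0],0],
    [[-0.1,-1.8,0],0],
    [[-0.1,-1.7,0],0],
    [[-0.1,-1.6,0],0],
    [[-0.1,-1.4,0],0],
    [[-0.1,-1.2,0],0],
    [[-0.1,-0.9,0],0],
    [[-0.1,-0.6,0],0],
    [[-0.1,-0.3,0],0],
  ],
)

```text
time: 17.75
ee_pos: [0.566, -0.344, 0.3616]
eef_rot: [1.0, -0.0, -0.0, -0.0]
ft_force: [-0.7, 0.3, -4.6]
width: 0.0239
grip_force: 40.0
```

Call:
drive_tool(
  series=[
    [[0,0,-0.4],0],
    [[0,0,-0.9],0],
    [[0,0,-1.4],0],
    [[0,0,-1.8],0],
    [[0,0,-2.0],0],
    [[0,0,-2.0],0],
    [[0,0,-1.8],0],
    [[0,0,-1.3],0],
    [[0,0,-0.7],0],
    [[0,0,-0.3],0],
  ],
)

```text
time: 19.0
ee_pos: [0.5661, -0.3439, 0.2355]
eef_rot: [1.0, -0.0, 0.0, 0.0]
ft_force: [-0.2, 0.6, -4.7]
width: 0.0239
grip_force: 40.0
```

Call:
drive_tool(
  series=[
    [[0,0,-0.2],0],
    [[0,0,-0.2],0],
    [[0,0,-0.2],0],
    [[0,0,-0.2],0],
    [[0,0,-0.2],0],
    [[0,0,-0.2],0],
    [[0,0,-0.2],0],
    [[0,0,-0.2],0],
    [[0,0,0],0],
    [[0,0,0],0],
  ],
)

```text
time: 20.25
ee_pos: [0.5661, -0.3439, 0.2197]
eef_rot: [1.0, -0.0, 0.0, 0.0]
ft_force: [-0.6, 0.3, -4.6]
width: 0.024
grip_force: 40.0
```

Call:
drive_tool(
  series=[
    [[0,0,-0.15],0],
    [[0,0,-0.15],0],
    [[0,0,-0.15],0],
    [[0,0,-0.15],0],
    [[0,0,-0.15],0],
    [[0,0,-0.15],0],
    [[0,0,-0.15],0],
    [[0,0,-0.15],0],
    [[0,0,-0.15],0],
    [[0,0,-0.15],0],
  ],
)

```text
time: 21.5
ee_pos: [0.5661, -0.344, 0.2047]
eef_rot: [1.0, -0.0, 0.0, 0.0]
ft_force: [-0.2, 0.5, -2.4]
width: 0.0239
grip_force: 40.0
```

Call:
drive_tool(
  series=[
    [[0,0,-0.3],0],
    [[0,0,-0.3],0],
    [[0,0,-0.3],0],
    [[0,0,-0.3],0],
    [[0,0,-0.3],0],
    [[0,0,-0.3],0],
    [[0,0,-0.3],0],
    [[0,0,0],0],
    [[0,0,0],0],
    [[0,0,0],0],
  ],
)

```text
time: 22.75
ee_pos: [0.5661, -0.3439, 0.1837]
eef_rot: [1.0, -0.0, 0.0, 0.0]
ft_force: [-0.5, 0.1, -2.0]
width: 0.0234
grip_force: 40.0
```

```bash
python3 - <<'E'
from bench import r, vision
import cv2, numpy as np, pickle
from h import proj
s=r.read_state();print(s["ee_pos"],s["ft_force"],s["time"])
c=vision.camera("side"); pickle.dump(c,open("pics/side3.pkl","wb"))
u,v=proj(c,[.564,-.344,.09])[0].astype(int);print(u-45,v-45)
cv2.imwrite("pics/v3.png",cv2.resize(c["color"][v-45:v+45,u-45:u+45,::-1],(600,600),interpolation=cv2.INTER_CUBIC))
E
```

```text
[ 0.56608895 -0.34394679  0.18372651] [-0.54630221  0.11850692 -1.96881479] 22.75
226 91
```

View pics/v3.png

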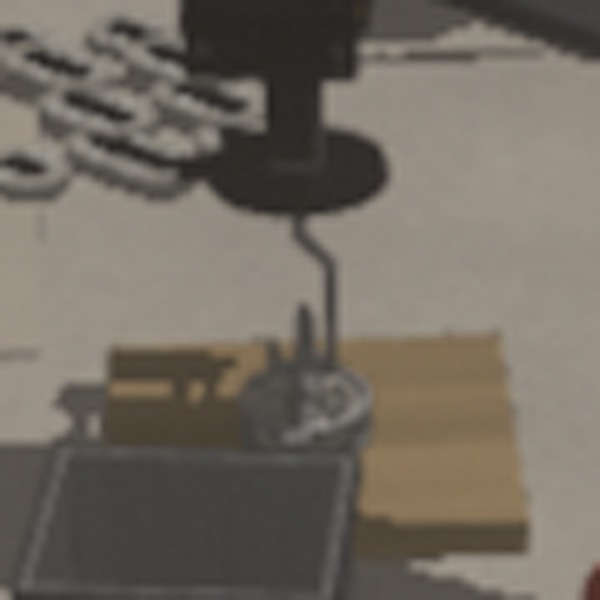

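The carrier stands upright on the board. The hook tip (272,345) is well below the handle's apex (305,305), so I'll draw it out along -x and lift.

Call:
drive_tool(
  series=[
    [[-0.3,0,0],0],
    [[-0.4,0,0],0],
    [[-0.4,0,0],0],
    [[-0.4,0,0],0],
    [[-0.4,0,0],0],
    [[-0.4,0,0],0],
    [[-0.4,0,0],0],
    [[-0.4,0,0],0],
    [[-0.3,0,0],0],
    [[0,0,0],0],
  ],
)

```text
time: 24.05
ee_pos: [0.5318, -0.344, 0.1837]
eef_rot: [1.0, -0.0, 0.0, 0.0]
ft_force: [0.8, 0.5, -1.7]
width: 0.0237
grip_force: 40.0
```

Call:
drive_tool(
  series=[
    [[0,0,0.3],0],
    [[0,0,0.6],0],
    [[0,0,1.0],0],
    [[0,0,1.5],0],
    [[0,0,1.6],0],
    [[0,0,1.6],0],
    [[0,0,1.6],0],
    [[0,0,1.6],0],
    [[0,0,1.4],0],
    [[0,0,0.5],0],
  ],
)

```text
time: 25.3
ee_pos: [0.5323, -0.344, 0.3017]
eef_rot: [1.0, -0.0, 0.001, 0.0]
ft_force: [-0.7, 0.5, -1.9]
width: 0.0234
grip_force: 40.0
```

Call:
drive_tool(
  series=[
    [[-0.4,2.0,0],0.7],
    [[-0.4,3.5,0],0.7],
    [[-0.4,4.0,0],0.8],
    [[-0.4,4.0,0],0.8],
    [[-0.4,4.0,0],0.8],
    [[-0.4,4.0,0],0.8],
    [[-0.4,4.0,0],0.8],
    [[-0.4,4.0,0],0.8],
    [[-0.4,4.0,0],0.7],
    [[-0.4,4.0,0],0.7],
  ],
)

```text
time: 26.55
ee_pos: [0.4916, 0.0323, 0.3005]
eef_rot: [0.998, 0.066, -0.0, 0.0]
ft_force: [0.8, -0.1, -2.3]
width: 0.0239
grip_force: 40.0
```

Call:
drive_tool(
  series=[
    [[-0.4,4.0,0],0],
    [[-0.4,4.0,0],0],
    [[-0.3,4.0,0],0],
    [[-0.3,4.0,0],0],
    [[-0.3,4.0,0],0],
    [[-0.3,3.5,0],0],
    [[-0.3,3.0,0],0],
    [[-0.3,2.0,0],0],
    [[-0.3,1.2,0],0],
    [[-0.3,0.6,0],0],
  ],
)

```text
time: 27.8
ee_pos: [0.4598, 0.3343, 0.3004]
eef_rot: [0.998, 0.066, -0.0, 0.0]
ft_force: [0.5, 0.2, -2.8]
width: 0.024
grip_force: 40.0
```

Call:
drive_tool(
  series=[
    [[0,0,0],0],
    [[0,0,0],0],
    [[0,0,0],0],
    [[0,0,0],0],
    [[0,0,0],0],
    [[0,0,0],0],
    [[0,0,0],0],
    [[0,0,0],0],
    [[0,0,0],0],
    [[0,0,0],0],
  ],
)

```text
time: 29.05
ee_pos: [0.46, 0.3341, 0.3006]
eef_rot: [0.998, 0.066, 0.0, 0.0]
ft_force: [-0.1, 0.9, -2.5]
width: 0.0234
grip_force: 40.0
```

Now back at the pickup pose (0.460, 0.334), I'll lower the rod into the stand; it was gripped at z 0.1406.

Call:
drive_tool(
  series=[
    [[0,0,-0.6],0],
    [[0,0,-1.4],0],
    [[0,0,-1.8],0],
    [[0,0,-1.8],0],
    [[0,0,-1.8],0],
    [[0,0,-1.8],0],
    [[0,0,-1.8],0],
    [[0,0,-1.6],0],
    [[0,0,-1.0],0],
    [[0,0,-0.5],0],
  ],
)

```text
time: 30.3
ee_pos: [0.46, 0.3341, 0.159]
eef_rot: [0.998, 0.066, -0.0, 0.0]
ft_force: [0.2, 0.3, -1.8]
width: 0.0238
grip_force: 40.0
```

Call:
drive_tool(
  series=[
    [[0,0,-0.5],0],
    [[0,0,-0.4],0],
    [[0,0,-0.3],0],
    [[0,0,-0.2],0],
    [[0,0,-0.2],0],
    [[0,0,-0.1],0],
    [[0,0,-0.1],0],
    [[0,0,-0.1],0],
    [[0,0,0],0],
    [[0,0,0],0],
  ],
)

```text
time: 31.55
ee_pos: [0.4601, 0.3341, 0.1406]
eef_rot: [0.998, 0.066, 0.0, 0.0]
ft_force: [0.2, -0.1, -1.4]
width: 0.0238
grip_force: 40.0
```

Call:
drive_tool(
  series=[
    [[0,0,-0.05],0],
    [[0,0,-0.05],0],
    [[0,0,0],0],
    [[0,0,0],0],
    [[0,0,0],0],
    [[0,0,0],0],
    [[0,0,0],0],
    [[0,0,0],0],
    [[0,0,0],0],
    [[0,0,0],0],
  ],
)

```text
time: 32.8
ee_pos: [0.4601, 0.3341, 0.1406]
eef_rot: [0.998, 0.066, 0.0, 0.0]
ft_force: [-3.4, -3.7, 8.8]
width: 0.0235
grip_force: 40.0
```

Call:
drive_tool(
  series=[
    [[0,0,0],0],
    [[0,0,0],0],
    [[0,0,0],0],
    [[0,0,0],0],
    [[0,0,0],0],
    [[0,0,0],0],
    [[0,0,0],0],
    [[0,0,0],0],
    [[0,0,0],0],
    [[0,0,0],0],
  ],
  hand=0,
)

```text
time: 34.05
ee_pos: [0.46, 0.3341, 0.1396]
eef_rot: [0.998, 0.066, 0.0, 0.0]
ft_force: [0.5, -0.4, 0.1]
width: 0.087
grip_force: 0.0
```

Call:
drive_tool(
  series=[
    [[0,0,0.5],0],
    [[0,0,1.2],0],
    [[0,0,1.6],0],
    [[0,0,1.8],0],
    [[0,0,2.0],0],
    [[0,0,2.0],0],
    [[0,0,2.0],0],
    [[0,0,1.5],0],
    [[0,0,1.0],0],
    [[0,0,0.4],0],
  ],
)

```text
time: 35.3
ee_pos: [0.4601, 0.3341, 0.28]
eef_rot: [0.998, 0.066, 0.0, -0.0]
ft_force: [0.0, 0.4, -0.3]
width: 0.0871
grip_force: 0.0
```

```bash
python3 - <<'E'
from bench import r, vision
import cv2, numpy as np
from h import proj
s=r.read_state();print(s["ee_pos"],s["ft_force"],s["time"])
c=vision.camera("side");d=vision.camera("top")
def cr(c,X,w):
    u,v=proj(c,X)[0].astype(int);return cv2.resize(c["color"][v-w:v+w,u-w:u+w,::-1],(400,400),interpolation=cv2.INTER_CUBIC)
cv2.imwrite("pics/fin.png",np.hstack([cr(c,[.458,.338,.09],50),cr(d,[.56,-.345,.05],50)]))
E
```

```text
[0.4600571  0.33414049 0.2800048 ] [ 0.00782844  0.35996578 -0.29053583] 35.3
```

View pics/fin.png

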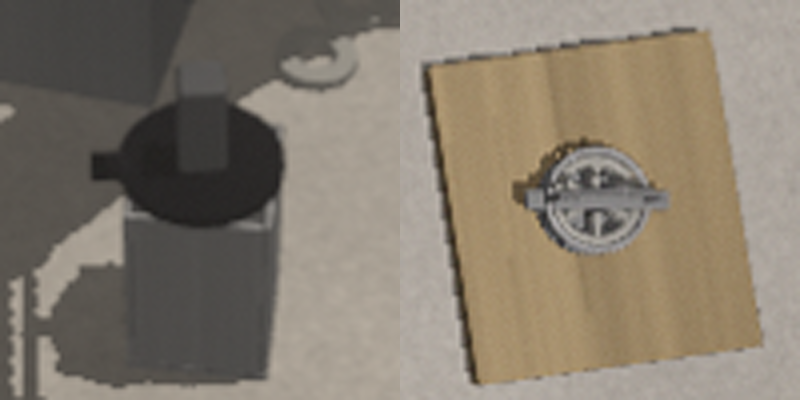

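The guard lies flat on the stand's rim at (200,163). The carrier stands upright near the middle of the board at (597,200), and the gripper is clear.

```bash
python3 -c "
from bench import r
print(r.close_job())"
```

```text
the job is handed in; nothing more can be done
None
```

The round carrier stands upright and wholly on the board, the hook rod hangs back in its stand, and the job was handed in at about 35 s of the 62 s allowed.

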